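Show the filter plate to the light panel

ROBOT

A 6-joint arm with a two-finger parallel gripper is mounted at the origin on a cart in front of the work surface, level with it; the furniture and walls round the work are solid. World frame = base frame: x ahead of the robot, y to its left, z up, the work surface at z = 0. Lengths are in m, angles in rad, forces in N, time in s.
With the tool pointing down it reaches from about 0.35 to 0.85 m from the base axis. Payload 8.1 kg.
Tool frame: the origin (TCP) lies at the very end of the fingers, on their centre line; the grasp point (between the pads) lies 19 mm behind it; z points along the fingers, y is the line along which they close (so a half turn about z gives the same grasp; the last joint's range is limited). The gripper opens to 93 mm and grips with 3 to 60 N. Pads are 15 mm wide; open, the fingers measure 128 mm over their backs; the gripper's body (75 mm by 188 mm) begins 65 mm behind the grasp point.
Start: joints at [1.187, 0.13, 1.488, -0, 1.523, -0.085], TCP at [0.177, 0.573, 0.219] pointing down, gripper open.
Joint ranges: [-2.96, 2.96], [-0.89, 2.26], [0.02, 2.5], [-1.34, 4.48], [0, 2.73], [-2.66, 2.66]. Speed limits (rad/s): [2.39, 2.39, 2.79, 3.14, 3.14, 3.14].

INTERFACE

Orientations are given as a rotation vector (axis times angle).
In Python, from plant import robot gives the robot as it stands. The module is installed in compiled form; this text tells all that it offers.
- The arm moves only by the tool play_rows, never from a script. Its argument "increments" is text: rows parted by semicolons, each of 5 numbers parted by spaces: the shift along the tool's x, y, z in mm, then the turn about the tool's z in degrees, then the closure, from -1 (fully open) to 1 (shut). In form: dx dy dz yaw claw; .... A call has 1 to 20 rows; each row is the pose to reach, as a shift and turn from the pose commanded when the call began, along the tool's axes at that moment; what a row does not reach only later rows make up. A row lasts 1/10 s, in which the tool goes at most 50 mm and 8.59 degrees, less where a joint would pass 70% of its speed; a pose out of reach is approached as far as the arm can. A call with a gripper value outside its range is refused whole. The fingers move at their own pace and stop on an object; "force" is the grip in N (left out, the last holds). Time passes only in rows, so rows that repeat a pose let the fingers close. It gives the time, the measured TCP pose, the force, the opening and the grip force at its end, in the units of the state.
- robot.read_state(): the state, without advancing time (a new reading comes with each control period).
- robot.read_camera(name): name is "scene" or "side" or "wrist"; returns the picture (384x512x3 uint8, blue, green, red); there is no depth.
- robot.calibration(name): a dict with "vertical_fov" (degrees; the focal length in pixels is half the picture's height over the tangent of half this angle, whatever the lens; pixels are square), "cx", "cy" (the principal point, pixels), "D" ([k1, k2, p1, p2, k3] as OpenCV has them; the pictures are not rectified), "rvec" (rotation vector, rad) and "tvec" (3), from world to camera coordinates, as OpenCV has them. Camera axes: x right, y down, z forward; pixel columns grow to the right and rows downward; lengths in m; the calibration is good to about 2 mm. A picture is of the moment at which its call begins: read the wrist's pose just before it. calibration takes no time and is no camera call; for the wrist camera it gives the pose at the moment of the call.
- robot.close_job(): hands the job in; it is judged then, once.
Trained networks look in the newest picture that a camera, given by its name, has taken for a name from the list of things; names that differ only in an ending like _2 or _b are one class to them, and where a whole thing is asked for, a point or a joint stands for the part that bears it (a point fixed in the world has none). Each returns a list of dicts, best first, with "conf" (0 to 1); they miss things now and then, are a little off and sometimes report something else, mostly with a low value. They report only what shows in the picture. A call takes as long as a camera call. They do not tell look-alikes from the thing itself.
- robot.recognise(camera, query): "centre" ([x, y, z] in m, in world coordinates, good to about 4 mm: the middle of the surface that is visible of it).
- robot.regions_of(camera, query): "pixels" (384x512 bool, what is visible of it).
- robot.landmark_of(camera, query): "centre" ([x, y, z] in m, in world coordinates, good to about 4 mm: a listed point, or the origin of a listed thing).
The state is a dict: "t": time; "q": joint angles; "dq": joint speeds; "joint_torque": joint torques, N m; "tool_pos": TCP position; "orientation": TCP orientation; "force": force on the tool from outside, world axes, zero at the start; "wrist_torque": the same for the moment, N m; "opening": finger opening in m; "gripper_force": force on a finger pad.
Only numpy, scipy, OpenCV 4.12 (cv2) and the standard library are available. Lean on these libraries where they do the work, as an engineer would, in place of code of your own. Each camera call takes 0.05 s, during which the arm holds its last target. There are 200 camera calls.

TASK

The dust filter needs checking for clogging. Lift the cover flap of the filter housing (it has a bar handle), swing it right up and leave it standing open, draw the filter plate up out of its slot (its top edge is a grip rail), and hold it upright in front of the light panel: broad face squarely to the lit face, centred on it in height and width, about 5 cm away and not touching. Finish while still holding the plate there, and leave everything else on the bench where it stands.

Things in the scene. Friction and masses are not known exactly. Their poses are not given: they have to be found in the camera images.
- flap_handle (a point): Middle of the round bar handle on the housing's cover flap: 10 mm thick, 68 mm long between two thin posts, parallel to the hinge; 31 mm from the flap's outer face to the bar's centre. With the flap shut it is 145 mm in front of the hinge and 36 mm above it. Its frame turns with the flap (shut: same axes as the housing).
- flap (a joint): Angle of the cover flap in rad: 0 shut (level), pi/2 upright, 1.9 its stop, leaning back. May start slightly ajar. The stiff hinge (0.2 N m friction, about 2.5 N at the handle) leaves it where it is let go. The flap is a 5 mm aluminium sheet, 158 mm (hinge to front edge) x 164 mm.
- flap_hinge (a point): Middle of the flap's hinge line, at the upper back edge of the housing, 96 mm above the bench and 75 mm behind the housing's centre. The hinge line runs along the housing's y; opening swings the front edge up and then back, towards the housing's +x.
- housing: Dust filter housing, fixed to the bench: grey open-topped box under the flap, 150 (x) x 160 (y) x 95 high, walls 6 mm, louvres on its front (-x), a round spigot (44 dia, 22 long) on its -y side. Origin: centre of its underside; x points to the back (hinge side), z up.
- slot (a point): Centre of the mouth of the slot in which the filter plate stands, in the top of a black block inside the housing, 40 mm above the bench and 12 mm in front of the housing's centre. Slot 12 mm wide (x) x 93 mm (y) x 34 mm deep. The well above the block is 138 (x) x 148 (y); its rim is 55 mm higher. Axes as the housing.
- plate_grip (a point): Centre of the grip rail along the top edge of the filter plate: grey bar 12 thick (x) x 60 long (y) x 20 high. The plate's very top is 10 mm higher. In its slot this point is 74 mm above the bench, 21 mm below the housing's rim and 34 mm above the black block.
- plate_centre (a point): Centre of the filter plate (loose, about 0.12 kg): white pleated paper in a grey frame, 88 wide (y) x 8 thick (x, square to its broad faces) x 78 high (z, up), grip rail on its top edge. The point is 39 mm above the lower edge, 29 mm below the rail's centre. Under the flap at the start; axes then as the housing. Both broad faces alike.
- panel_face (a point): Centre of the white lit face of the inspection light panel: upright, 140 wide (y) x 120 high x 16 thick, aluminium frame on a foot, fixed to the bench. The face looks along this frame's -x; z up. The point is 110 mm above the bench, the panel's top edge 170 mm. The foot, 12 mm high, reaches 23 mm out in front of the face.
- panel: The whole light panel with its foot. Origin on the bench, 2 mm behind the face, below its middle; same axes as the face.
- vial_a: Bystander, to be left alone: small glass sample vial with a screw cap, 28 dia x 65 high mm. Origin: centre of its underside.
- vial_b: Bystander, to be left alone: smallest glass sample vial, 24 dia x 57 high mm. Origin: centre of its underside.
- vial_c: Bystander, to be left alone: largest glass sample vial, 34 dia x 77 high mm. Origin: centre of its underside.
- tin_b: Bystander, to be left alone: open round metal moisture tin, 73 dia x 48 high mm. Origin: centre of its underside.
- loupe: Bystander, to be left alone: folding hand lens, 28 x 46 x 16 mm. Origin: centre of its underside.
- weight1: Bystander, to be left alone: knobbed balance weight, 28 dia x 38 high mm. Origin: centre of its underside.
- stone_grey: Bystander, to be left alone: flat pebble, 36 x 58 x 20 mm. Origin: centre of its underside.
- plate: The filter plate as a whole; origin at the middle of its lower edge, axes as for its centre.
Things that resemble listed ones, but are neither listed nor needed, are in the scene too. There is more than one size of the panel; the job needs the larger.

How it is judged:
On the way, in this order (a step that is already met when the one before it is completed fails the run):
1. the flap is swung up while the plate still stands in its slot (value of joint flap above 1.2 rad and distance of plate_centre from where it was at the start of the episode below 0.01 m), for 0.2 s.
2. the plate is gripped and drawn up clear of the open housing (value of joint flap above 1.2 rad and z of plate in the frame of housing above 0.1 m and contact force between plate and the fingers above 1 N), for 0.2 s.
At the end, for the whole second after the job is handed in: Flap open beyond 1.2 rad; the fingers hold the plate still, its centre 25 to 85 mm in front of the lit face, within 20 mm of its centre sideways and 25 mm in height, parallel to the face and upright within 0.18 rad, touching neither panel nor housing (value of joint flap above 1.2 rad and x of plate_centre in the frame of panel_face between -0.085 and -0.025 m and y of plate_centre in the frame of panel_face between -0.02 and 0.02 m and z of plate_centre in the frame of panel_face between -0.025 and 0.025 m and angle between the x axis of plate_centre and the x axis of panel_face, either way round below 0.18 rad and angle between plate_centre's own z axis and vertical below 0.18 rad and contact force between plate and the fingers above 1 N and contact force between plate and panel below 0.2 N and contact force between plate and housing below 0.2 N and linear speed of plate below 0.03 m/s); the arm keeps its last pose, push and grip.
It fails at once if a bystander is disturbed (moved more than 25 mm) (distance of any of vial_a, vial_b, vial_c, tin_b, loupe, weight1, stone_grey from where it was at the start of the episode above 0.025 m).
It fails at once if the light panel is struck or pushed (over 12 N) (contact force between panel and the arm above 12 N or contact force between panel and the fingers above 12 N or contact force between panel and plate above 12 N).
It also fails if it takes over 58 s, if anything falls off the work surface, if the arm or the gripper's body presses on something with over 40 N, if the wrist force passes 120 N, or if a joint passes its speed limit or range.

## Working session

There is one attempt and no reset: what is moved stays moved. The work goes in short steps, Python scripts to look and compute and a tool call to move; the robot and the scene stay as the last step left them, time stands still between calls to the robot, and variables do not carry over. Pictures are saved under pics/ and viewed, at most 10 in all, crops included, and the job is handed in when it is done.

Besides the shell and the picture viewer there is one more tool, called after "Emit:" in YAML: its name, and indented under it one key for each argument. play_rows: Moves the arm, as the interface text tells. Its arguments: {"type":"object","properties":{"increments":{"type":"string"},"force":{"type":"number"}},"required":["increments"]}

```bash
mkdir -p pics
cat > h.py <<'E'
import numpy as np, cv2
from plant import robot
from scipy.spatial.transform import Rotation as R
def snap(c,n):
    im=robot.read_camera(c); cv2.imwrite(f'pics/{n}.png',im); return im
def st():
    s=robot.read_state(); print('t',round(s['t'],2),'p',np.round(s['tool_pos'],4),'o',np.round(s['orientation'],3),'F',np.round(s['force'],1),'op',round(s['opening'],4),'gf',s['gripper_force'],'q',np.round(s['q'],3)); return s
def proj(c,P):
    k=robot.calibration(c); f=192/np.tan(np.radians(k['vertical_fov'])/2)
    K=np.array([[f,0,k['cx']],[0,f,k['cy']],[0,0,1.]])
    return cv2.projectPoints(np.array(P,float).reshape(-1,3),np.array(k['rvec'],float),np.array(k['tvec'],float),K,np.array(k['D'],float))[0].reshape(-1,2)
def lm(c,qs):
    for q in qs:
        print(c,q,[(np.round(d['centre'],3).tolist(),round(d['conf'],2)) for d in robot.landmark_of(c,q)[:3]])
E
python3 - <<'E'
from h import *
st()
a=snap('scene','s0'); b=snap('side','d0')
cv2.imwrite('pics/c0.png',cv2.resize(np.vstack([a,b]),(512,768))[:,:]) 
for c in ['scene','side']:
    lm(c,['flap_handle','flap_hinge','housing','slot','panel_face','panel','vial_a','tin_b','loupe','weight1','stone_grey'])
E
```

```text
t 0.0 p [0.1764 0.5729 0.2176] o [-4.680e-01 -3.106e+00  3.000e-03] F [-1.   0.3 -0.6] op 0.0928 gf 0.0 q [ 1.187  0.131  1.489 -0.     1.523 -0.085]
scene flap_handle [([0.442, 0.176, 0.158], 0.74)]
scene flap_hinge [([0.576, 0.142, 0.092], 0.72)]
scene housing [([0.503, 0.167, 0.0], 0.74)]
scene slot [([0.597, -0.418, -0.005], 0.7), ([0.49, 0.171, 0.038], 0.59)]
scene panel_face [([0.409, -0.252, 0.073], 0.67), ([0.584, -0.17, 0.11], 0.56), ([0.482, 0.163, 0.009], 0.42)]
scene panel [([0.414, -0.249, 0.003], 0.98), ([0.587, -0.17, -0.004], 0.56)]
scene vial_a [([0.358, -0.083, -0.0], 0.88), ([0.329, -0.156, -0.001], 0.68), ([0.376, -0.141, -0.001], 0.49)]
scene tin_b [([0.744, -0.005, 0.002], 0.6)]
scene loupe [([0.432, -0.069, 0.002], 0.67)]
scene weight1 [([0.424, -0.353, 0.003], 0.63), ([0.436, -0.07, 0.003], 0.25)]
scene stone_grey [([0.596, -0.416, -0.005], 0.81)]
side flap_handle [([0.441, 0.173, 0.155], 0.75)]
side flap_hinge [([0.575, 0.146, 0.098], 0.77)]
side housing [([0.503, 0.155, 0.003], 0.94)]
side slot []
side panel_face [([0.583, -0.173, 0.108], 0.83)]
side panel [([0.407, -0.246, -0.003], 0.95), ([0.582, -0.173, -0.0], 0.6)]
side vial_a [([0.374, -0.143, -0.002], 0.64), ([0.358, -0.087, 0.0], 0.62), ([0.484, 0.163, 0.074], 0.56)]
side tin_b [([0.743, -0.011, 0.001], 0.69)]
side loupe [([0.435, -0.066, 0.004], 0.57), ([0.429, -0.352, 0.002], 0.44)]
side weight1 [([0.427, -0.353, 0.002], 0.49), ([0.434, -0.065, -0.0], 0.38)]
side stone_grey [([0.376, -0.144, -0.001], 0.62), ([0.593, -0.416, 0.005], 0.37)]
```

View pics/s0.png

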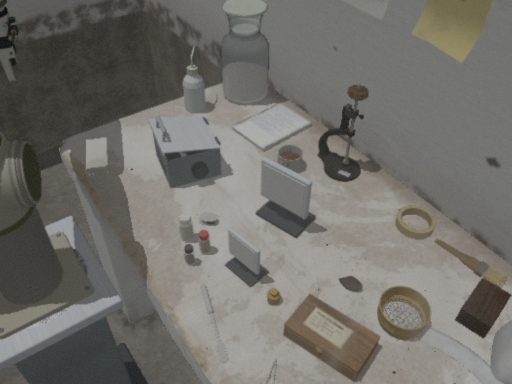

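View pics/d0.png

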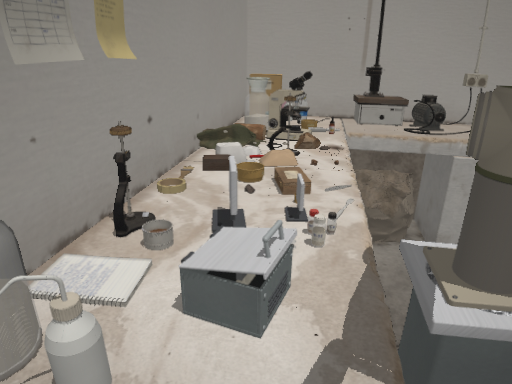

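The scene view shows the housing (190,150) with its flap slightly ajar, the large panel at (285,195) and a smaller decoy panel at (245,255). The side view shows the handle at (275,235) and the large panel nearly edge-on at (232,190). Next I need the panel's yaw and which face is lit.

Run:
```python
from h import *
a=cv2.imread('pics/s0.png');b=cv2.imread('pics/d0.png')
A=cv2.resize(a[150:240,245:325],None,fx=5,fy=5,interpolation=2);B=cv2.resize(b[150:240,195:275],None,fx=5,fy=5,interpolation=2)
cv2.imwrite('pics/c1.png',np.hstack([A,B]))
s=robot.read_state();print(R.from_rotvec(s['orientation']).as_matrix().round(3))
def model(P):
    x,y,w=P; out=[]
    return out
for c in ['scene','side']:
    k=robot.calibration(c);r=R.from_rotvec(k['rvec']).as_matrix();print(c,(-r.T@k['tvec']).round(3))
```

```text
[[-0.956  0.294  0.   ]
 [ 0.294  0.956  0.   ]
 [-0.     0.    -1.   ]]
scene [ 0.035 -0.818  0.907]
side [0.379 0.712 0.429]
```

View pics/c1.png

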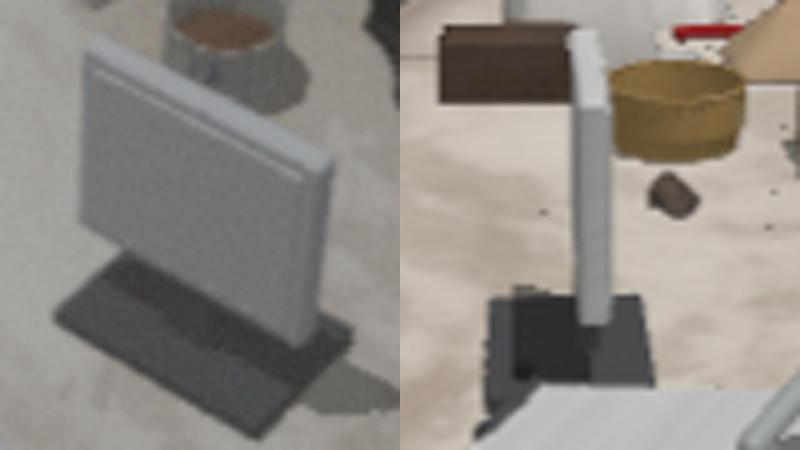

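```bash
cat >> h.py <<'E'
def ray(c,uv,z):
    k=robot.calibration(c); f=192/np.tan(np.radians(k['vertical_fov'])/2)
    K=np.array([[f,0,k['cx']],[0,f,k['cy']],[0,0,1.]])
    n=cv2.undistortPoints(np.array(uv,float).reshape(-1,1,2),K,np.array(k['D'],float)).reshape(-1,2)
    r=R.from_rotvec(k['rvec']).as_matrix();C=-r.T@np.array(k['tvec'])
    d=np.c_[n,np.ones(len(n))]@r
    return C+d*((z-C[2])/d[:,2])[:,None]
E
python3 - <<'E'
from h import *
from scipy.optimize import least_squares
o=np.array([245,150]);uv=np.array([[85,65],[303,178],[297,345],[80,222]])/5+o-.5*0
def f(p):
    x,y,w=p;t=np.array([-np.sin(w),np.cos(w)])
    P=[[x+t[0]*s,y+t[1]*s,z] for s,z in((.07,.17),(-.07,.17),(-.07,.05),(.07,.05))]
    return (proj('scene',P)-uv).ravel()
s=least_squares(f,[.58,-.17,0]);print(s.x,s.fun.round(1))
x,y,w=s.x
Q=np.vstack([ray('scene',np.array([[55,318],[258,437],[352,330]])/5+o,.012)])
o2=np.array([195,150]);Q2=ray('side',np.array([[490,297],[640,297],[655,387]])/5+o2,.012)
T=ray('side',np.array([[570,35],[597,35],[573,108],[612,108]])/5+o2,.17)
for q in (Q,Q2,T):
    d=q[:,:2]-[x,y];print(np.c_[d@[np.cos(w),np.sin(w)],d@[-np.sin(w),np.cos(w)]].round(3).tolist())
for c,n in(('scene','s0'),('side','d0')):
    im=cv2.imread(f'pics/{n}.png');
    c0=np.array([x,y]);e=np.array([np.cos(w),np.sin(w)]);t=np.array([-e[1],e[0]])
    for off in(.004,-.006):
        p=proj(c,[[*(c0+off*e+s*t),z] for s,z in((.055,.16),(-.055,.16),(-.055,.06),(.055,.06))])
        m=np.zeros(im.shape[:2],np.uint8);cv2.fillPoly(m,[p.astype(int)],1);print(c,off,im[m>0].mean(0).round(0))
E
```

```text
[ 0.58383844 -0.17262359  0.24502364] [-1.2 -3.8  2.5 -0.2 -0.5  2.6 -1.1  0.9]
[[-0.028, 0.059], [-0.024, -0.069], [0.066, -0.062]]
[[-0.165, -0.048], [-0.253, -0.045], [-0.232, 0.073]]
[[-0.2, -0.045], [-0.216, -0.045], [-0.174, 0.089], [-0.193, 0.089]]
scene 0.004 [115. 117. 117.]
scene -0.006 [111. 113. 113.]
side 0.004 [154. 154. 154.]
side -0.006 [129. 147. 159.]
```

Run:
```python
from h import *
x,y,w=.5838,-.1726,.245
o2=np.array([195-80,150]);Q2=ray('side',np.array([[490,297],[640,297],[655,387]])/5+o2,.012)
T=ray('side',np.array([[570,35],[597,35],[573,108],[612,108]])/5+o2,.17)
T2=ray('scene',np.array([[95,38],[330,160],[80,62],[303,180]])/5+[245,150],.17)
for q in (Q2,T,T2):
    d=q[:,:2]-[x,y];print(np.c_[d@[np.cos(w),np.sin(w)],d@[-np.sin(w),np.cos(w)]].round(3).tolist())
    print(q.round(3).tolist())
```

```text
[[0.067, -0.055], [-0.019, -0.052], [-0.023, 0.065]]
[[0.662, -0.209, 0.012], [0.578, -0.228, 0.012], [0.546, -0.115, 0.012]]
[[0.019, -0.047], [0.005, -0.047], [0.018, 0.085], [-0.001, 0.086]]
[[0.614, -0.214, 0.17], [0.6, -0.217, 0.17], [0.58, -0.086, 0.17], [0.562, -0.09, 0.17]]
[[0.01, 0.068], [0.014, -0.068], [-0.009, 0.062], [-0.005, -0.067]]
[[0.577, -0.104, 0.17], [0.613, -0.236, 0.17], [0.56, -0.115, 0.17], [0.595, -0.239, 0.17]]
```

Emit:
play_rows:
  increments: "-370 -303 -5 86 0.14;-370 -303 -5 86 0.14;-370 -303 -5 86 0.14;-370 -303 -5 86 0.14;-370 -303 -5 86 0.14;-370 -303 -5 86 0.14;-370 -303 -5 86 0.14;-370 -303 -5 86 0.14;-370 -303 -5 86 0.14;-370 -303 -5 86 0.14;-370 -303 -5 86 0.14;-370 -303 -5 86 0.14;-370 -303 -5 86 0.14"

```text
t: 2.5
tool_pos: [0.4405, 0.1757, 0.2236]
orientation: [-2.458, -1.956, -0.0]
force: [-0.3, 0.3, 0.1]
opening: 0.0399
gripper_force: 0.0
```

Run:
```python
from h import *
s=st();print(R.from_rotvec(s['orientation']).as_matrix().round(3))
w=snap('wrist','w1');lm('wrist',['flap_handle','flap_hinge','housing'])
robot.read_camera('side');lm('side',['flap_handle','flap_hinge'])
```

```text
t 2.5 p [0.4405 0.1757 0.2236] o [-2.458 -1.956 -0.   ] F [-0.3  0.3  0.1] op 0.0399 gf 0.0 q [ 0.271 -0.218  1.817  0.     1.542  0.497]
[[ 0.224  0.974 -0.   ]
 [ 0.974 -0.224  0.   ]
 [ 0.    -0.    -1.   ]]
wrist flap_handle [([0.444, 0.172, 0.154], 0.7)]
wrist flap_hinge [([0.569, 0.15, 0.097], 0.84)]
wrist housing [([0.501, 0.16, -0.0], 0.84)]
side flap_handle [([0.439, 0.172, 0.159], 0.58), ([0.583, -0.172, 0.111], 0.48)]
side flap_hinge [([0.441, 0.173, 0.158], 0.7)]
```

View pics/w1.png

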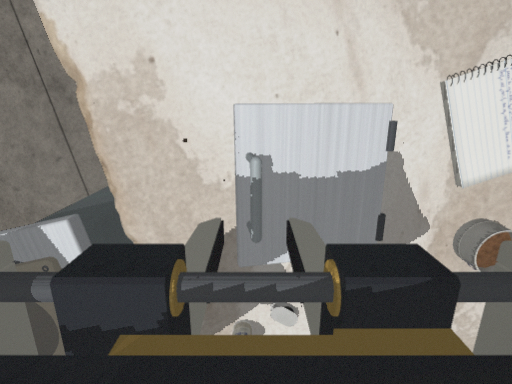

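The wrist view shows the flap square to the tool. The bar runs from (256,156) to (257,240), so the yaw is right.

Run:
```python
from h import *
print(ray('wrist',[[256,156],[257,240],[256.5,198]],.157).round(4))
print(ray('wrist',[[386,136],[380,227]],.098).round(4))
```

```text
[[0.45   0.2132 0.157 ]
 [0.4338 0.1385 0.157 ]
 [0.4423 0.1774 0.157 ]]
[[0.5827 0.1943 0.098 ]
 [0.5656 0.0951 0.098 ]]
```

Emit:
play_rows:
  increments: "0 2 40 0 0.14;0 2 77 0 0.14;0 2 77 0 0.14;0 2 77 0 1;0 2 77 0 1;0 2 77 0 1;0 2 77 0 1;0 2 77 0 1"
  force: 15

```text
t: 3.65
tool_pos: [0.441, 0.1755, 0.1473]
orientation: [-2.457, -1.951, 0.003]
force: [-13.7, 4.5, 7.1]
opening: 0.0098
gripper_force: 15.0
```

Emit:
play_rows:
  increments: "-0 -1 0 0 1;0 5 -11 0 1;0 12 -22 0 1;0 20 -32 0 1;0 28.5 -42 0 1;0 38 -51 0 1;0 48.5 -59 0 1;0 59.5 -66 0 1;0 59.5 -66 0 1"

```text
t: 4.55
tool_pos: [0.5023, 0.1618, 0.2171]
orientation: [2.46, 1.953, 0.007]
force: [-10.2, 2.3, 18.4]
opening: 0.0095
gripper_force: 15.0
```

Run:
```python
from h import *
st();robot.read_camera('side');lm('side',['flap_handle'])
```

```text
t 4.55 p [0.5023 0.1618 0.2171] o [2.46  1.953 0.007] F [-10.2   2.3  18.4] op 0.0095 gf 15.012090057134628 q [ 2.140e-01 -6.900e-02  1.695e+00  1.000e-03  1.512e+00  4.420e-01]
side flap_handle [([0.503, 0.159, 0.223], 0.85)]
```

Emit:
play_rows:
  increments: "0 -1 -2 0 1;0 10.5 -8 0 1;0 22.5 -13 0 1;0 35 -17 0 1;0 48 -20 0 1;0 61 -21.5 0 1;0 74 -22 0 1;0 87 -21.5 0 1;0 87 -21.5 0 1"

```text
t: 5.55
tool_pos: [0.5871, 0.1413, 0.2352]
orientation: [2.46, 1.952, 0.004]
force: [2.5, 1.9, 4.0]
opening: 0.0096
gripper_force: 15.0
```

Run:
```python
from h import *
st();robot.read_camera('side');lm('side',['flap_handle']);robot.read_camera('scene');lm('scene',['flap_handle'])
```

```text
t 5.55 p [0.5871 0.1413 0.2352] o [2.46  1.952 0.004] F [2.5 1.9 4. ] op 0.0096 gf 15.012517869472504 q [0.151 0.132 1.456 0.    1.551 0.38 ]
side flap_handle [([0.588, 0.142, 0.243], 0.76)]
scene flap_handle [([0.589, 0.142, 0.244], 0.91), ([0.596, -0.418, -0.002], 0.56), ([0.577, 0.146, 0.094], 0.25)]
```

Emit:
play_rows:
  increments: "0 13 1.8 0 1;0 25.7 4.6 0 1;0 38 8.5 0 1;0 50 13.5 0 1;0 58 17.5 0 1;0 58 17.5 0 1;0 58 17.5 0 0.5;0 58 17.5 0 0.5;0 58 17.5 0 0.5"

```text
t: 6.65
tool_pos: [0.6417, 0.1276, 0.2162]
orientation: [2.461, 1.953, -0.002]
force: [0.6, -1.1, -0.9]
opening: 0.0226
gripper_force: 0.6
```

Emit:
play_rows:
  increments: "0 0 -30 0 0.5;0 0 -70 0 0.5;0 0 -100 0 0.5;0 -180 -100 0 0.2;0 -180 -100 0 0.2;0 -180 -100 0 0.2;0 -180 -100 0 0.2;0 -180 -100 0 0.2"

```text
t: 7.45
tool_pos: [0.4639, 0.1697, 0.3173]
orientation: [2.459, 1.956, 0.001]
force: [0.5, 0.0, -0.6]
opening: 0.0373
gripper_force: 0.0
```

Run:
```python
from h import *
st();robot.read_camera('side');lm('side',['flap_handle','plate_grip']);robot.read_camera('scene');lm('scene',['flap_handle','plate_grip','slot'])
snap('wrist','w2');lm('wrist',['plate_grip','slot','plate_centre','flap_hinge'])
```

```text
t 7.45 p [0.4639 0.1697 0.3173] o [2.459e+00 1.956e+00 1.000e-03] F [ 0.5  0.  -0.6] op 0.0373 gf 0.0 q [ 0.247 -0.179  1.614  0.     1.705  0.474]
side flap_handle [([0.641, 0.129, 0.226], 0.87), ([0.426, -0.354, -0.003], 0.67)]
side plate_grip [([0.484, 0.159, 0.076], 0.79)]
scene flap_handle [([0.642, 0.131, 0.228], 0.61), ([0.433, -0.069, 0.001], 0.23)]
scene plate_grip [([0.488, 0.16, 0.076], 0.49)]
scene slot [([0.487, 0.17, 0.039], 0.65)]
wrist plate_grip [([0.488, 0.163, 0.074], 0.74)]
wrist slot [([0.49, 0.165, 0.04], 0.81), ([0.497, 0.162, -0.001], 0.24)]
wrist plate_centre [([0.49, 0.164, 0.073], 0.31)]
wrist flap_hinge [([0.571, 0.152, 0.097], 0.67)]
```

View pics/w2.png

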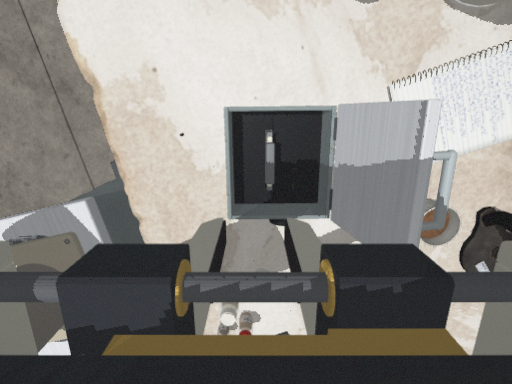

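The flap stands open, leaning back to about 1.8 rad. The rail is visible from about (269,137) to (270,185), square to the tool.

Run:
```python
from h import *
a=cv2.imread('pics/w2.png')
cv2.imwrite('pics/c2.png',cv2.resize(a[95:225,215:345],None,fx=4.5,fy=4.5,interpolation=2))
print(ray('wrist',[[269.5,162],[269,137],[270,185]],.084).round(4))
print(ray('wrist',[[228,107],[333,107],[331,216],[229,216]],.095).round(4))
```

```text
[[0.488  0.1686 0.084 ]
 [0.4949 0.2033 0.084 ]
 [0.4815 0.1351 0.084 ]]
[[0.4501 0.255  0.095 ]
 [0.5856 0.2234 0.095 ]
 [0.5588 0.0717 0.095 ]
 [0.4128 0.1057 0.095 ]]
```

View pics/c2.png

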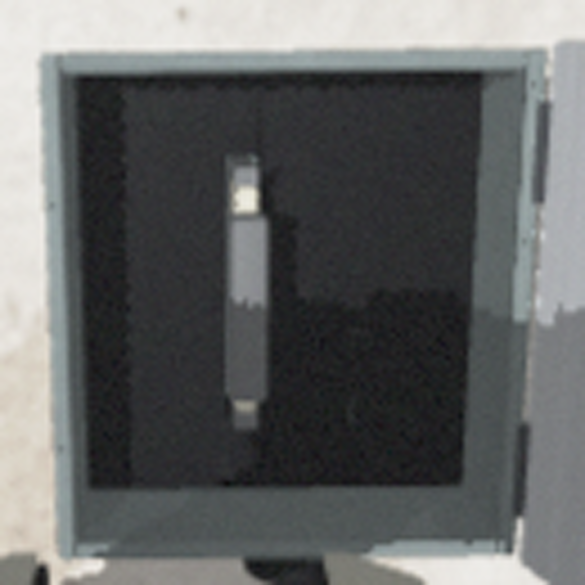

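Emit:
play_rows:
  increments: "1 24.5 40 0 0.2;1 24.5 80 0 0.2;1 24.5 120 0 0.2;1 24.5 160 0 0.2;1 24.5 195 0 0.2;1 24.5 215 0 0.2;1 24.5 215 0 0.2"

```text
t: 8.75
tool_pos: [0.4881, 0.1636, 0.0978]
orientation: [-2.458, -1.951, 0.01]
force: [0.5, 0.0, 1.7]
opening: 0.0372
gripper_force: 0.0
```

Run:
```python
from h import *
st();w=snap('wrist','w3')
for c in('side','wrist'):
    robot.read_camera(c);lm(c,['plate_grip','flap_handle'])
```

```text
t 8.75 p [0.4881 0.1636 0.0978] o [-2.458 -1.951  0.01 ] F [0.5 0.  1.7] op 0.0372 gf 0.0 q [ 0.224 -0.     1.851 -0.     1.298  0.453]
side plate_grip [([0.485, 0.162, 0.076], 0.9)]
side flap_handle [([0.642, 0.128, 0.227], 0.86)]
wrist plate_grip [([0.489, 0.162, 0.072], 0.76), ([0.572, 0.149, 0.098], 0.46)]
wrist flap_handle [([0.491, 0.163, 0.039], 0.18)]
```

Emit:
play_rows:
  increments: "0 0 20 0 0.2;0 0 38 0 0.2;0 0 38 0 0.2;0 0 38 0 1;0 0 38 0 1;0 0 38 0 1;0 0 38 0 1;0 0 38 0 1;0 0 38 0 1"
  force: 30

```text
t: 10.0
tool_pos: [0.4915, 0.1645, 0.0646]
orientation: [2.46, 1.953, 0.002]
force: [-1.1, 0.0, 5.5]
opening: 0.0118
gripper_force: 29.8
```

Emit:
play_rows:
  increments: "0 0 -15 0 1;0 0 -30 0 1;0 0 -45 0 1;0 0 -60 0 1;0 0 -80 0 1;0 0 -110 0 1;0 0 -145 0 1;0 0 -180 0 1;0 0 -210 0 1;0 0 -210 0 1;0 0 -210 0 1"

```text
t: 11.1
tool_pos: [0.4914, 0.1645, 0.2752]
orientation: [2.46, 1.952, 0.004]
force: [0.1, -0.1, -1.5]
opening: 0.0117
gripper_force: 29.9
```

Run:
```python
from h import *
s=st();print(R.from_rotvec(s['orientation']).as_matrix().round(3))
for c in('side','scene'):
    robot.read_camera(c);lm(c,['plate_grip','plate_centre','plate','flap_handle','panel_face'])
```

```text
t 11.1 p [0.4914 0.1645 0.2752] o [2.46  1.952 0.004] F [ 0.1 -0.1 -1.5] op 0.0117 gf 29.907957315444946 q [ 0.224 -0.112  1.63   0.     1.621  0.453]
[[ 0.227  0.974  0.003]
 [ 0.974 -0.227  0.001]
 [ 0.001  0.002 -1.   ]]
side plate_grip [([0.485, 0.159, 0.283], 0.83)]
side plate_centre [([0.493, 0.158, 0.254], 0.81)]
side plate [([0.492, 0.168, 0.221], 0.63)]
side flap_handle [([0.377, -0.143, -0.001], 0.29)]
side panel_face [([0.581, -0.171, 0.108], 0.84), ([0.406, -0.25, 0.074], 0.61)]
scene plate_grip [([0.492, 0.162, 0.28], 0.6)]
scene plate_centre [([0.49, 0.16, 0.254], 0.83)]
scene plate [([0.485, 0.164, 0.212], 0.73)]
scene flap_handle [([0.644, 0.134, 0.228], 0.72), ([0.587, -0.171, -0.002], 0.2)]
scene panel_face [([0.406, -0.249, 0.072], 0.9), ([0.586, -0.171, 0.11], 0.63)]
```

Emit:
play_rows:
  increments: "-30 11 0 -2 1;-70 26 0 -6 1;-110 41 0 -9 1;-150 56 0 -13 1;-190 71 0 -16 1;-230 86 0 -19 1;-265 98 0 -22 1;-300 111 0 -25 1;-320 118 0 -27 1;-330 122 0 -28 1;-330 122 0 -28 1;-330 122 0 -28 1"

```text
t: 12.9
tool_pos: [0.5348, -0.1845, 0.2735]
orientation: [-1.916, -2.489, -0.0]
force: [-0.3, 1.1, -0.3]
opening: 0.0116
gripper_force: 29.9
```

Run:
```python
from h import *
s=st();print(R.from_rotvec(s['orientation']).as_matrix().round(3))
w=snap('wrist','w4')
for c in('wrist','side','scene'):
    robot.read_camera(c);lm(c,['plate_centre','panel_face','panel'])
```

```text
t 12.9 p [ 0.5348 -0.1845  0.2735] o [-1.916 -2.489 -0.   ] F [-0.3  1.1 -0.3] op 0.0116 gf 29.90801364183426 q [-0.423  0.021  1.504  0.     1.617 -0.682]
[[-0.256  0.967 -0.   ]
 [ 0.967  0.256  0.   ]
 [ 0.    -0.    -1.   ]]
wrist plate_centre []
wrist panel_face [([0.41, -0.251, 0.069], 0.95), ([0.585, -0.175, 0.107], 0.79), ([0.585, -0.169, -0.001], 0.16)]
wrist panel [([0.411, -0.247, -0.001], 0.9), ([0.585, -0.173, 0.002], 0.69)]
side plate_centre [([0.742, -0.01, -0.005], 0.62), ([0.535, -0.191, 0.252], 0.55)]
side panel_face [([0.585, -0.173, 0.114], 0.91), ([0.411, -0.253, 0.072], 0.78)]
side panel [([0.408, -0.25, 0.0], 0.94)]
scene plate_centre [([0.536, -0.183, 0.256], 0.9)]
scene panel_face [([0.586, -0.172, 0.11], 0.84), ([0.41, -0.25, 0.075], 0.79)]
scene panel [([0.418, -0.249, 0.001], 0.94), ([0.588, -0.173, -0.004], 0.61)]
```

View pics/w4.png

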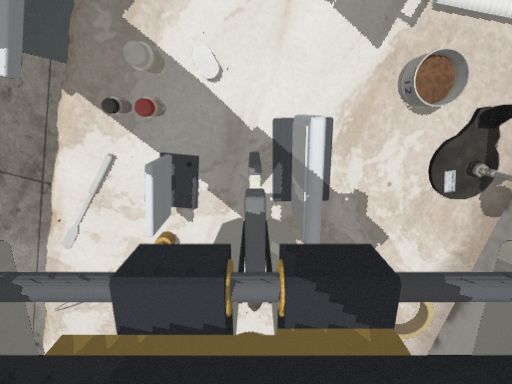

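The plate hangs parallel to the panel, whose face is to its right. The panel's top bar is at (316,118)–(312,240) and its foot edge is vertical at x=273. Next I lower the plate.

Emit:
play_rows:
  increments: "0 0 20 0 1;0 0 45 0 1;0 0 70 0 1;0 0 95 0 1;0 0 115 0 1;0 0 130 0 1;0 0 140 0 1;0 0 143 0 1;0 0 143 0 1;0 0 143 0 1;0 0 143 0 1"

```text
t: 14.65
tool_pos: [0.5355, -0.1851, 0.1318]
orientation: [1.914, 2.489, 0.001]
force: [-1.0, -0.1, -0.3]
opening: 0.0116
gripper_force: 29.9
```

Run:
```python
from h import *
s=st()
a=snap('side','d5');lm('side',['plate_centre','panel_face','flap_handle'])
b=snap('scene','s5');lm('scene',['plate_centre','panel_face','flap_handle'])
cv2.imwrite('pics/c5.png',np.hstack([cv2.resize(x,(400,400)) for x in (a[100:280,150:330],b[100:280,200:380])]))
```

```text
t 14.65 p [ 0.5355 -0.1851  0.1318] o [1.914e+00 2.489e+00 1.000e-03] F [-1.  -0.1 -0.3] op 0.0116 gf 29.907925128936768 q [-0.423  0.096  1.686  0.     1.358 -0.683]
side plate_centre [([0.537, -0.192, 0.112], 0.54)]
side panel_face [([0.579, -0.176, 0.108], 0.89), ([0.41, -0.252, 0.077], 0.83)]
side flap_handle [([0.643, 0.131, 0.227], 0.89)]
scene plate_centre [([0.536, -0.187, 0.112], 0.56), ([0.599, -0.415, -0.006], 0.53)]
scene panel_face [([0.412, -0.248, 0.073], 0.83), ([0.585, -0.17, 0.109], 0.8)]
scene flap_handle [([0.643, 0.135, 0.231], 0.83), ([0.435, -0.067, 0.001], 0.59)]
```

View pics/c5.png

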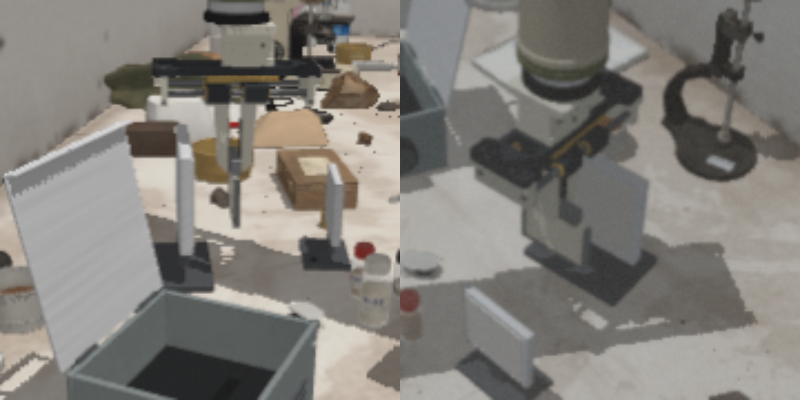

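In the left half, the plate (235,190) hangs upright and parallel to the panel (185,190) with a clear gap, and the flap is open. In the right half, the plate is in front of the panel's face.

```bash
python3 -c "
from plant import robot
print(robot.close_job())"
```

```text
the job is handed in; nothing more can be done
None
```

I handed the job in with the flap standing open at about 1.8 rad and the gripper holding the plate upright and parallel to the large panel. By the camera estimates it was about 5 cm from the lit face and centred within a few millimetres. The judge's verdict was not shown.

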